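# Slide the serving board out from under the stacked plates and set the jam on it

### The arm

A 6-joint arm with a two-finger parallel gripper is mounted at the origin on a cart in front of the work surface, level with it; the furniture and walls round the work are solid. World frame = base frame: x ahead of the robot, y to its left, z up, the work surface at z = 0. Lengths are in m, angles in rad, forces in N, time in s.
With the tool pointing down it reaches from about 0.375 to 0.975 m from the base axis. Payload 3.8 kg.
Tool frame: the origin (TCP) lies at the very end of the fingers, on their centre line; the grasp point (between the pads) lies 19 mm behind it; z points along the fingers, y is the line along which they close (so a half turn about z gives the same grasp; the last joint's range is limited). The gripper opens to 85 mm and grips with 20 to 120 N. Pads are 22 mm wide; open, the fingers measure 114 mm over their backs; the gripper's body (76 mm by 85 mm) begins 54 mm behind the grasp point. The pads swing forward as they close: fully open they stand 13 mm farther back than shut.
Start: joints at [1.203, 0.264, 1.604, -0, 1.274, -0.037], TCP at [0.219, 0.638, 0.231] pointing down, gripper open.
Joint ranges: [-2.63, 2.63], [-0.94, 2.18], [0.31, 2.57], [-1.31, 4.45], [0, 2.66], [-2.55, 2.55]. Speed limits (rad/s): [2.57, 2.57, 3.14, 3.14, 3.14, 3.14].

### API

Orientations are given as a rotation vector (axis times angle).
In Python, from workcell import monitor, viewer, job gives the robot as it stands. The module is installed in compiled form; this text tells all that it offers.
- The arm moves only by the tool step_arm, never from a script. Its argument "series" is one flat list of numbers, 4 for each row, row after row: the shift along the tool's x, y, z in m, then the turn about the tool's z in rad. A call has 1 to 8 rows; each row is the pose to reach, as a shift and turn from the pose commanded when the call began, along the tool's axes at that moment; what a row does not reach only later rows make up. A row lasts 1/8 s, in which the tool goes at most 62.5 mm and 10.7 degrees, less where a joint would pass 70% of its speed; a pose out of reach is approached as far as the arm can. A call with a gripper value outside its range is refused whole. "gripper" is the opening, from 0 (shut) to 1 (fully open), set as the call begins (left out, the last holds). The fingers move at their own pace and stop on an object; "newtons" is the grip in N (left out, the last holds). Time passes only in rows, so rows that repeat a pose let the fingers close. It gives the time, the measured TCP pose, the force, the opening and the grip force at its end, in the units of the state.
- monitor.read_state(): the state, without advancing time (a new reading comes with each control period).
- viewer.read_camera(name): name is "scene" or "top" or "wrist"; returns a dict with "image" (384x512x3 uint8, red, green, blue), "intrinsics" (3x3 intrinsics, pixels), "T" (4x4, takes a point from camera to world coordinates); the wrist camera has in their place "hand_eye" (4x4, takes a point from camera to tool coordinates, whose origin is the TCP and whose axes are the flange's). Camera axes: x right, y up, looking along -z (the intrinsics and any distortion apply to the point x, -y, -z); pixel columns grow to the right and rows downward; lengths in m; the calibration is good to about 2 mm. A picture is of the moment at which its call begins: read the wrist's pose just before it. There is no depth.
- job.finish_job(): hands the job in; it is judged then, once.
Trained networks look in a picture, given as the dict that the camera call returned (one of the last four; its "shot" number tells which), for a name from the list of things; names that differ only in an ending like _2 or _b are one class to them, and where a whole thing is asked for, a point or a joint stands for the part that bears it (a point fixed in the world has none). Each returns a list of dicts, best first, with "score" (0 to 1); they miss things now and then, are a little off and sometimes report something else, mostly with a low value. They report only what shows in the picture. A call takes as long as a camera call. They do not tell look-alikes from the thing itself.
- viewer.boxes_of(picture, label): "extent" ([centre column, centre row, width, height] in pixels, round what is visible of it).
- viewer.spot_point(picture, label): "point" ([column, row] in pixels: a listed point, or the origin of a listed thing).
The state is a dict: "time": time; "q": joint angles; "joint_vel": joint speeds; "joint_torque": joint torques, N m; "tool_pos": TCP position; "tcp_rot": TCP orientation; "wrist_force": force on the tool from outside, world axes, zero at the start; "torque": the same for the moment, N m; "width": opening from 0.0 (shut) to 1.0 (fully open); "grip_force": force on a finger pad.
Only numpy, scipy, OpenCV 4.12 (cv2) and the standard library are available. Lean on these libraries where they do the work, as an engineer would, in place of code of your own. Each camera call takes 0.05 s, during which the arm holds its last target. There are 200 camera calls.

### The job

The serving board is stuck under two side plates and a bowl, behind the posts of the little over-shelf. Take its upright grip and slide the board straight out along the worktop, between the posts, until it is fully clear of them, letting the stack come down upright onto the worktop just where it stands, without lifting it away or toppling it. Then set the jam jar upright in the middle of the board's flat part, leaving the board flat on the worktop and the other things undisturbed.

Things in the scene. Friction and masses are not known exactly. Their poses are not given: they have to be found in the camera images.
- over_shelf: fixed over-shelf: two polished, slippery steel posts 10 mm thick (feet 16 mm) at y = -52 and +52 mm under a wooden ledge (x -35 to +25 mm, y +-75 mm, 125 to 139 mm up). Origin on the worktop midway between the posts, z up. The stack stands at +x, held back by the posts; the board comes out along -x. The ledge overhangs the board's grip: lean the hand about 35 degrees to -x
- board: loose plain wooden serving board, slab 190 x 70 x 8 mm, about 0.25 kg, lying flat under the stack. Origin at the centre of the slab's underside, z up, x along its length toward the stack end, approximately along the over-shelf's x. At the -x end it carries an upright grip.
- board_grip (a point): centre of the upper part of the board's upright wooden grip: a fin 36 mm long (along the board's x), 16 mm thick (along its y), rising from the slab's top (8 mm) to 43 mm above the worktop. This point is 30 mm above the board's underside, at x = -74 mm of the board. Pinch it across its 16 mm thickness.
- board_tail (a point): middle of the board's rear end face (x = +95 mm of the board, 4 mm up): the last part to leave the stack and pass the posts
- board_mid (a point): middle of the free flat part of the board's top face (x = +12 mm of the board, 8 mm above its underside): the jam jar's place
- plate_low: lower white side plate, 160 mm across, 18 mm high, flat foot 90 mm across, base 5 mm thick, 0.15 kg, standing on the board at first. Origin at the centre of its underside, z up
- plate_top: upper, equal side plate, nested in the lower one (its underside 5 mm above the other's). Origin at the centre of its underside, z up
- stack_bowl: blue and white bowl, 154 mm across, 66 mm high, foot 72 mm across, 0.26 kg, standing in the upper plate. Origin at the centre of its underside, z up
- jar: jam jar, glass with a dark lid, 57 mm across, 70 mm high, about 0.26 kg; the only jar standing on the bare front of the worktop, to the right of the stack. Origin at the centre of its underside, z up
- tub: bystander: yoghurt tub, 72 mm across, 71 mm high, near the jar. Origin at the centre of its underside
- tea_cup: bystander: wide green tea cup, 96 x 122 mm with its handle, 56 mm high, at the left. Origin on its underside
- teaspoon: bystander: steel teaspoon 137 mm long, lying between the stack and the jar, along x. Origin near its middle, on the worktop
Not all that is in view belongs to the job. What is shaped like the jar but turquoise is not meant.

How it is judged:
On the way, in this order (a step that is already met when the one before it is completed fails the run):
1. the board is out, fully clear of the posts, and the two plates and the bowl have come down upright onto the worktop, still stacked (x of board_tail in the frame of over_shelf below -0.01 m and height (world z) of plate_low below 0.004 m and angle between plate_low's own z axis and vertical below 0.08 rad and angle between each of plate_top, stack_bowl's own z axis and vertical below 0.12 rad and horizontal distance between plate_top and plate_low below 0.02 m and horizontal distance between stack_bowl and plate_top below 0.025 m and distance of each of plate_low, stack_bowl from where it was at the start of the episode below 0.04 m), for 0.2 s.
2. the jam jar stands upright in the middle of the board (horizontal distance between jar and board_mid below 0.03 m and angle between jar's own z axis and vertical below 0.08 rad and z of jar in the frame of board between 0.004 and 0.013 m), for 0.2 s.
At the end, for the whole second after the job is handed in: The board lies flat, its tail 10 mm or more clear of the post centres; plate, plate and bowl stand stacked (centres within 20-25 mm), upright within 5-7 degrees, on the worktop within 40 mm of their start; the jar stands upright on the board within 30 mm of board_mid; all at rest (all of step 1 and all of step 2 and height (world z) of board below 0.005 m and angle between board's own z axis and vertical below 0.05 rad and linear speed of each of jar, board, stack_bowl, plate_low below 0.02 m/s); the robot touches nothing.
It fails at once if the stack is toppled, lifted away or pushed off its place (bowl or a plate tilted over 35 degrees or moved over 60 mm) (angle between any of plate_low, plate_top, stack_bowl's own z axis and vertical above 0.61 rad or distance of any of plate_low, plate_top, stack_bowl from where it was at the start of the episode above 0.06 m).
It fails at once if a bystander (tub, tea cup, teaspoon) is moved more than 40 mm (distance of any of tub, tea_cup, teaspoon from where it was at the start of the episode above 0.04 m).
It fails at once if the jam jar is tipped over (angle between jar's own z axis and vertical above 0.8 rad).
It also fails if it takes over 61 s, if anything falls off the work surface, if the arm or the gripper's body presses on something with over 40 N, if the wrist force passes 120 N, or if a joint passes its speed limit or range.

## Working session

There is one attempt and no reset: what is moved stays moved. The work goes in short steps, Python scripts to look and compute and a tool call to move; the robot and the scene stay as the last step left them, time stands still between calls to the robot, and variables do not carry over. Pictures are saved under pics/ and viewed, at most 10 in all, crops included, and the job is handed in when it is done.

Besides the shell and the picture viewer there is one more tool, called after "Request:" in YAML: its name, and indented under it one key for each argument. step_arm: Moves the arm, as the interface text tells. Its arguments: {"type":"object","properties":{"series":{"type":"array"},"gripper":{"type":"number"},"newtons":{"type":"number"}},"required":["series"]}

```bash
mkdir -p pics; cat > h.py <<'E'
import numpy as np, cv2
from workcell import monitor, viewer, job
from scipy.spatial.transform import Rotation as R
def shot(name):
    s=monitor.read_state(); p=viewer.read_camera(name)
    if 'T' in p: T=np.array(p['T'])
    else:
        W=np.eye(4);W[:3,:3]=R.from_rotvec(s['tcp_rot']).as_matrix();W[:3,3]=s['tool_pos'];T=W@np.array(p['hand_eye'])
    p['Tw']=T; return p
def save(p,f): cv2.imwrite(f,np.ascontiguousarray(p['image'][:,:,::-1]))
def ray(p,uv):
    K=np.array(p['intrinsics']);d=np.linalg.inv(K)@[uv[0],uv[1],1]
    return p['Tw'][:3,3],p['Tw'][:3,:3]@(d*[1,-1,-1])
def atz(p,uv,z):
    o,d=ray(p,uv);return o+d*(z-o[2])/d[2]
def proj(p,X):
    c=np.linalg.inv(p['Tw'])@np.r_[X,1];c=c[:3]*[1,-1,-1];k=np.array(p['intrinsics'])@c;return k[:2]/k[2]
E
python3 - <<'E'
from h import *
np.set_printoptions(precision=3,suppress=True)
H=dict(over_shelf=0,board_grip=.03,board_tail=.004,board_mid=.008,board=0,plate_low=.008,stack_bowl=.018,jar=0,tub=0,tea_cup=0,teaspoon=0)
for c in ['top','scene']:
    p=shot(c);save(p,f'pics/{c}0.png');print(c,p.keys(),p['Tw'][:3,3])
    for n,z in H.items():
        for r in viewer.spot_point(p,n)[:3]:print(n,round(r['score'],2),np.round(r['point']),atz(p,r['point'],z))
E
```

```text
top dict_keys(['image', 'intrinsics', 'T', 'shot', 'Tw']) [0.413 0.061 1.311]
over_shelf 0.84 [249. 230.] [0.492 0.067 0.   ]
board_grip 0.64 [236. 234.] [0.478 0.111 0.03 ]
stack_bowl 0.66 [270. 230.] [ 0.49  -0.003  0.018]
jar 0.56 [389. 230.] [ 0.489 -0.415  0.   ]
jar 0.49 [273. 160.] [ 0.739 -0.018  0.   ]
tub 0.92 [342. 231.] [ 0.488 -0.252  0.   ]
tea_cup 0.89 [106. 233.] [0.484 0.561 0.   ]
teaspoon 0.42 [311. 240.] [ 0.456 -0.145  0.   ]
scene dict_keys(['image', 'intrinsics', 'T', 'shot', 'Tw']) [-0.058 -0.798  0.968]
over_shelf 0.59 [238. 234.] [ 0.49   0.056 -0.   ]
plate_low 0.59 [252. 238.] [0.509 0.003 0.008]
stack_bowl 0.69 [249. 241.] [ 0.487 -0.011  0.018]
stack_bowl 0.68 [250. 242.] [ 0.487 -0.015  0.018]
stack_bowl 0.19 [229. 219.] [0.497 0.118 0.018]
jar 0.56 [336. 330.] [ 0.478 -0.413  0.   ]
jar 0.51 [308. 210.] [ 0.755 -0.004  0.   ]
tub 0.79 [297. 287.] [ 0.493 -0.24   0.   ]
tea_cup 0.7 [165. 168.] [0.48  0.564 0.   ]
tea_cup 0.27 [226. 218.] [0.501 0.145 0.   ]
teaspoon 0.54 [266. 269.] [ 0.465 -0.128  0.   ]
```

```bash
python3 -c "
import cv2,numpy as np
a=cv2.imread('pics/top0.png');b=cv2.imread('pics/scene0.png')
cv2.imwrite('pics/both0.png',cv2.resize(np.hstack([a,b]),(800,300)))"
```

```text
(no output)
```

View pics/top0.png

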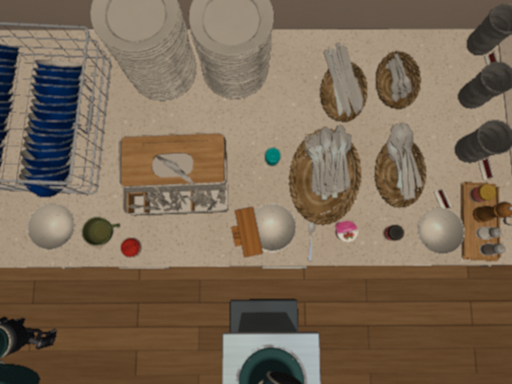

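View pics/scene0.png

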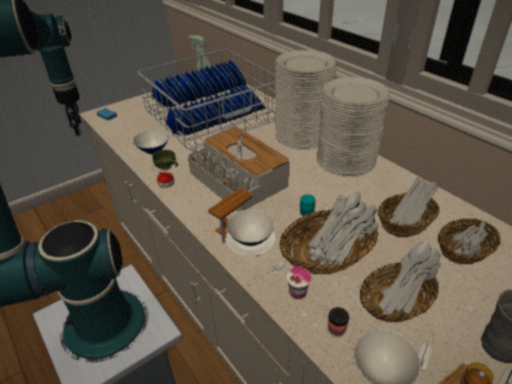

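The top view shows the over-shelf ledge at about (248,231) with the grip left of it at (236,234) and the stack to the right at (272,228). The jam jar is at (394,232), the turquoise decoy at (273,157), the tub at (346,231), the spoon at (310,242) and a big box at the upper left, (175,172). The board is to be pulled out toward world +y.

```bash
python3 - <<'E'
from h import *
np.set_printoptions(precision=4,suppress=True)
s=monitor.read_state();print(s);print(R.from_rotvec(s['tcp_rot']).as_matrix())
p=shot('wrist');save(p,'pics/w0.png');print(p['hand_eye'],p['intrinsics'])
t=shot('top')
for uv in [(234,210),(256,207),(262,252),(240,256)]:print(atz(t,uv,.139))
for uv in [(228,213),(125,215)]:print(atz(t,uv,.1))
im=np.hstack([cv2.resize(t['image'][185:275,90:290],(800,360),interpolation=2)])
cv2.imwrite('pics/t1.png',im[:,:,::-1])
E
```

```text
{'time': 1.2, 'q': array([ 1.2031,  0.2639,  1.604 , -0.    ,  1.2737, -0.0369]), 'joint_vel': array([ 0.002 ,  0.0013, -0.0014, -0.0018,  0.0023,  0.0001]), 'joint_torque': array([  0.0006, -51.5082, -36.7726,   0.0001,   0.0013,   0.    ]), 'tool_pos': array([0.2192, 0.6384, 0.2312]), 'tcp_rot': array([ 0.5172,  3.0987, -0.    ]), 'wrist_force': array([ 0.1338,  0.2902, -0.564 ]), 'torque': array([ 0.0592, -0.0178, -0.0449]), 'grip_force': 0.0, 'width': 0.9982947269903963}
[[-0.9458  0.3248 -0.    ]
 [ 0.3248  0.9458 -0.    ]
 [-0.     -0.     -1.    ]]
[[-0.0011  0.9581  0.2865  0.0723]
 [ 1.      0.0014 -0.0008 -0.0006]
 [-0.0012  0.2865 -0.9581 -0.1437]
 [ 0.      0.      0.      1.    ]] [[295.215    0.     254.7614]
 [  0.     295.215  188.4653]
 [  0.       0.       1.    ]]
[0.5465 0.1137 0.139 ]
[0.5556 0.0454 0.139 ]
[0.4171 0.0278 0.139 ]
[0.4053 0.095  0.139 ]
[0.5414 0.1347 0.1   ]
[0.5362 0.4639 0.1   ]
```

View pics/t1.png

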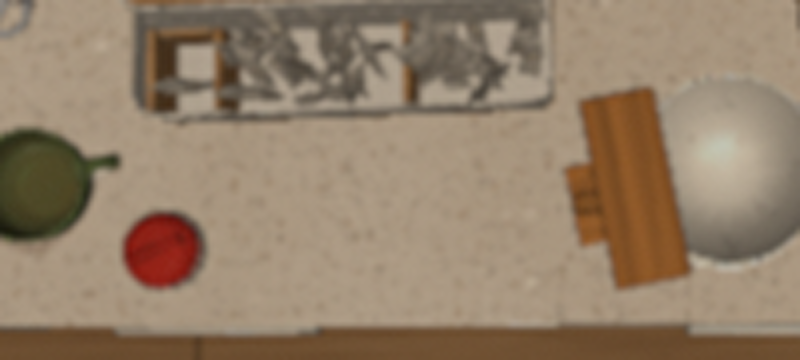

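The zoomed view shows the slab's end with its fin sticking out about 28 mm left of the ledge (columns 567 to 600), and the ledge turned about 7.5 degrees. The moves offer no tilt, so I'll move toward the inner reach limit and see how the arm behaves there.

Request:
step_arm:
  series: [0.187,-0.298,0,1.108,0.187,-0.298,0,1.108,0.187,-0.298,0,1.108,0.187,-0.298,0,1.108,0.187,-0.298,0,1.108,0.187,-0.298,0,1.108,0.187,-0.298,0,1.108]
  gripper: 0.6

```text
time: 2.17
tool_pos: [-0.0561, 0.4157, 0.2315]
tcp_rot: [-2.066, -2.366, -0.0]
wrist_force: [-0.5, 0.0, 0.4]
width: 0.597
grip_force: 0.0
```

Now push inward past the reach limit (tool −x).

Request:
step_arm:
  series: [-0.2,0,0,0,-0.2,0,0,0,-0.2,0,0,0,-0.2,0,0,0]

```text
time: 2.68
tool_pos: [-0.0274, 0.2177, 0.2316]
tcp_rot: [-2.068, -2.362, -0.005]
wrist_force: [0.4, 2.0, 0.9]
width: 0.6
grip_force: 0.0
```

```bash
cat >> h.py <<'E'
def st():
    np.set_printoptions(precision=4,suppress=True)
    s=monitor.read_state();print(s['time'],'q',s['q'],'pos',s['tool_pos'],'w',s['width'],'gf',s['grip_force']);print(R.from_rotvec(s['tcp_rot']).as_matrix());return s
E
python3 -c "
from h import *
st()"
```

```text
2.675 q [ 1.5831 -0.7458  2.4001 -0.0006  1.4835  1.4506] pos [-0.0274  0.2177  0.2316] w 0.600049571690667 gf 0.0
[[-0.1322  0.9912  0.0005]
 [ 0.9912  0.1322  0.0038]
 [ 0.0037  0.001  -1.    ]]
```

Request:
step_arm:
  series: [-0.15,0,0,0,-0.15,0,0,0,-0.15,0,0,0,-0.15,0,0,0]

```text
time: 3.18
tool_pos: [-0.0155, 0.1332, 0.2352]
tcp_rot: [2.042, 2.331, -0.058]
wrist_force: [-0.6, -0.2, -0.6]
width: 0.6
grip_force: 0.0
```

```bash
python3 -c "
from h import *
st()"
```

```text
3.175 q [ 1.5246 -0.9417  2.4583 -0.0094  1.6799  1.3919] pos [-0.0155  0.1332  0.2352] w 0.5995792449649651 gf 0.0
[[-0.1314  0.9913  0.0068]
 [ 0.9898  0.1316 -0.0553]
 [-0.0557 -0.0006 -0.9984]]
```

The limit gives tilt in the wanted direction: 3 degrees so far. I'll use a lower spot, where the inner limit lies farther from the base.

Request:
step_arm:
  series: [0.26,0,0.0,0,0.26,0,0.0,0,0.26,0,0.08,0,0.26,0,0.15,0,0.26,0,0.15,0,0.26,0,0.15,0]

```text
time: 3.92
tool_pos: [-0.0491, 0.3804, 0.0658]
tcp_rot: [2.038, 2.328, -0.066]
wrist_force: [-0.5, -0.3, 0.2]
width: 0.598
grip_force: 0.0
```

```bash
python3 -c "
from h import *
st()"
```

```text
3.925 q [ 1.6368 -0.0794  2.3128 -0.0035  0.9717  1.5059] pos [-0.0491  0.3804  0.0658] w 0.5984261733233646 gf 0.0
[[-0.1324  0.9912  0.0071]
 [ 0.9892  0.1325 -0.0632]
 [-0.0636 -0.0014 -0.998 ]]
```

Request:
step_arm:
  series: [-0.06,0,0,0,-0.12,0,0,0,-0.18,0,0,0,-0.24,0,0,0]

```text
time: 4.42
tool_pos: [-0.0232, 0.1913, 0.1201]
tcp_rot: [2.027, 2.316, -0.087]
wrist_force: [0.3, 0.0, 0.9]
width: 0.599
grip_force: 0.0
```

```bash
python3 -c "
from h import *
st()"
```

```text
4.425 q [ 1.5791 -0.6563  2.5685 -0.0099  1.3135  1.4492] pos [-0.0232  0.1913  0.1201] w 0.5989567660991355 gf 0.0
[[-0.132   0.9912  0.0102]
 [ 0.9876  0.1324 -0.0839]
 [-0.0845 -0.001  -0.9964]]
```

The tilt stays (now 4.8 degrees), but pushing inward makes the arm slide. Stretching at the outer limit on the −y side gives the same tilt direction and is stable, so I'll go there.

```bash
cat >> h.py <<'E'
def plan(*W):
    s=monitor.read_state();M=R.from_rotvec(s['tcp_rot']).as_matrix();l=s['tool_pos']
    for w in W:
        w=np.array(w);print(np.round(M.T@(w-s['tool_pos']),4).tolist(),'rows',np.linalg.norm(w-l)/.0625);l=w
E
python3 -c "
from h import *
plan((.2,.25,.33),(.3,0,.38),(.2,-.3,.38),(.12,-.8,.35),(.12,-.95,.3))"
```

```text
[0.0108, 0.2288, -0.2118] rows 4.9912764496220206
[-0.2535, 0.2948, -0.2396] rows 4.381780460041329
[-0.5366, 0.1559, -0.2155] rows 5.059644256269407
[-1.0173, 0.0105, -0.1445] rows 8.115959585902335
[-1.1612, -0.0093, -0.0821] rows 2.529822128134702
```

Request:
step_arm:
  series: [0.011,0.229,-0.212,0,0.011,0.229,-0.212,0,0.011,0.229,-0.212,0,0.011,0.229,-0.212,0,0.011,0.229,-0.212,0,-0.254,0.295,-0.24,0,-0.254,0.295,-0.24,0,-0.254,0.295,-0.24,0]

```text
time: 5.42
tool_pos: [0.27, 0.0777, 0.3639]
tcp_rot: [2.024, 2.316, -0.087]
wrist_force: [1.7, 1.1, 0.4]
width: 0.598
grip_force: 0.0
```

```bash
python3 -c "
from h import *
st();plan((.3,0,.38),(.2,-.3,.38),(.12,-.8,.35),(.12,-.95,.3))"
```

```text
5.425 q [ 0.2964 -0.5781  2.0939 -0.0849  1.6393  0.1569] pos [0.27   0.0777 0.3639] w 0.5976660562380764 gf 0.0
[[-0.1334  0.991   0.0117]
 [ 0.9874  0.1339 -0.0849]
 [-0.0857  0.0002 -0.9963]]
[-0.0821, 0.0194, -0.0091] rows 1.358186172776768
[-0.365, -0.1199, 0.0152] rows 5.059644256269407
[-0.8454, -0.2661, 0.0866] rows 8.115959585902335
[-0.9893, -0.2862, 0.1491] rows 2.529822128134702
```

Request:
step_arm:
  series: [-0.082,0.019,-0.009,0,-0.2,-0.03,0,0,-0.365,-0.12,0.015,0,-0.365,-0.12,0.015,0,-0.365,-0.12,0.015,0,-0.365,-0.12,0.015,0,-0.6,-0.19,0.05,0,-0.6,-0.19,0.05,0]

```text
time: 6.42
tool_pos: [0.1834, -0.4014, 0.373]
tcp_rot: [2.027, 2.312, -0.089]
wrist_force: [1.3, 0.3, 0.3]
width: 0.599
grip_force: 0.0
```

```bash
python3 -c "
from h import *
st();plan((.12,-.8,.35),(.12,-1.,.3),(.12,-1.3,.3))"
```

```text
6.425 q [-1.1808 -0.3056  1.9105 -0.0227  1.4525 -1.3101] pos [ 0.1834 -0.4014  0.373 ] w 0.5986223765486854 gf 0.0
[[-0.1301  0.9914  0.0111]
 [ 0.9877  0.1306 -0.0863]
 [-0.087  -0.0003 -0.9962]]
[-0.3834, -0.1149, 0.0566] rows 6.468291640949067
[-0.5766, -0.141, 0.1237] rows 3.2984845004941277
[-0.8729, -0.1802, 0.1496] rows 4.800000000000001
```

Request:
step_arm:
  series: [-0.383,-0.115,0.057,0,-0.383,-0.115,0.057,0,-0.383,-0.115,0.057,0,-0.383,-0.115,0.057,0,-0.383,-0.115,0.057,0,-0.383,-0.115,0.057,0,-0.577,-0.141,0.124,0,-0.577,-0.141,0.124,0]

```text
time: 7.42
tool_pos: [0.1232, -0.8929, 0.3214]
tcp_rot: [2.026, 2.314, -0.089]
wrist_force: [0.4, -0.4, 0.2]
width: 0.597
grip_force: 0.0
```

```bash
python3 -c "
from h import *
st()"
```

```text
7.425 q [-1.4616  0.6375  0.9228  0.001   1.4948 -1.5941] pos [ 0.1232 -0.8929  0.3214] w 0.5968576926304662 gf 0.0
[[-0.1316  0.9913  0.0104]
 [ 0.9875  0.132  -0.0858]
 [-0.0864 -0.001  -0.9963]]
```

Request:
step_arm:
  series: [-0.4,0,0,0,-0.4,0,0,0,-0.4,0,0,0,-0.4,0,0,0,-0.4,0,0,0,-0.4,0,0,0,-0.4,0,0,0,-0.4,0,0,0]

```text
time: 8.43
tool_pos: [0.142, -1.0383, 0.2815]
tcp_rot: [1.996, 2.279, -0.147]
wrist_force: [0.7, 0.7, 1.0]
width: 0.599
grip_force: 0.0
```

```bash
python3 -c "
from h import *
st()"
```

```text
8.425 q [-1.4593  1.0476  0.3109  0.002   1.6376 -1.5911] pos [ 0.142  -1.0383  0.2815] w 0.5994926511021397 gf 0.0
[[-0.1304  0.9913  0.0182]
 [ 0.9808  0.1316 -0.1438]
 [-0.145  -0.0009 -0.9894]]
```

The gain seems to come per call rather than per row, so I'll try short calls.

Request:
step_arm:
  series: [-0.4,0,0,0]

```text
time: 8.55
tool_pos: [0.1443, -1.0566, 0.2747]
tcp_rot: [1.973, 2.252, -0.188]
wrist_force: [-0.7, -0.6, 0.5]
width: 0.602
grip_force: 0.0
```

Request:
step_arm:
  series: [-0.4,0,0,0]

```text
time: 8.68
tool_pos: [0.1464, -1.074, 0.2693]
tcp_rot: [1.95, 2.226, -0.228]
wrist_force: [-1.1, 0.2, -0.3]
width: 0.605
grip_force: 0.0
```

Request:
step_arm:
  series: [-0.4,0,0,0]

```text
time: 8.8
tool_pos: [0.1484, -1.0903, 0.2676]
tcp_rot: [1.926, 2.199, -0.267]
wrist_force: [-0.2, 1.1, -0.0]
width: 0.597
grip_force: 0.0
```

```bash
python3 -c "
from h import *
st()"
```

```text
8.8 q [-1.4598  1.0707  0.3111  0.0053  1.4849 -1.5917] pos [ 0.1484 -1.0903  0.2676] w 0.5972047785179608 gf 0.0
[[-0.1269  0.9913  0.0353]
 [ 0.954   0.1317 -0.2692]
 [-0.2715 -0.0005 -0.9624]]
```

Each 0.125 s call adds 2.5 degrees; the lean is now 15.7. Eight more calls should bring it to about 35.

Request:
step_arm:
  series: [-0.4,0,0,0]

```text
time: 8.93
tool_pos: [0.1503, -1.1058, 0.2691]
tcp_rot: [1.902, 2.171, -0.306]
wrist_force: [-0.2, 0.1, -0.0]
width: 0.597
grip_force: 0.0
```

Request:
step_arm:
  series: [-0.4,0,0,0]

```text
time: 9.05
tool_pos: [0.1521, -1.1204, 0.2734]
tcp_rot: [1.877, 2.143, -0.344]
wrist_force: [-0.3, -0.3, 0.0]
width: 0.602
grip_force: 0.0
```

Request:
step_arm:
  series: [-0.4,0,0,0]

```text
time: 9.18
tool_pos: [0.1538, -1.1341, 0.2801]
tcp_rot: [1.852, 2.115, -0.382]
wrist_force: [0.7, -0.1, 0.2]
width: 0.6
grip_force: 0.0
```

Request:
step_arm:
  series: [-0.4,0,0,0]

```text
time: 9.3
tool_pos: [0.1553, -1.1467, 0.2894]
tcp_rot: [1.827, 2.086, -0.418]
wrist_force: [-0.8, -0.4, 0.7]
width: 0.599
grip_force: 0.0
```

Request:
step_arm:
  series: [-0.4,0,0,0]

```text
time: 9.43
tool_pos: [0.1568, -1.1584, 0.301]
tcp_rot: [1.802, 2.057, -0.454]
wrist_force: [-0.0, 0.6, -0.3]
width: 0.596
grip_force: 0.0
```

Request:
step_arm:
  series: [-0.4,0,0,0]

```text
time: 9.55
tool_pos: [0.1581, -1.1691, 0.3147]
tcp_rot: [1.776, 2.028, -0.488]
wrist_force: [0.2, -0.2, -0.3]
width: 0.604
grip_force: 0.0
```

Request:
step_arm:
  series: [-0.4,0,0,0]

```text
time: 9.68
tool_pos: [0.1592, -1.1788, 0.3302]
tcp_rot: [1.751, 1.999, -0.521]
wrist_force: [-0.1, -0.5, 0.1]
width: 0.6
grip_force: 0.0
```

Request:
step_arm:
  series: [-0.4,0,0,0]

```text
time: 9.8
tool_pos: [0.1603, -1.1873, 0.3476]
tcp_rot: [1.726, 1.971, -0.553]
wrist_force: [0.2, -1.0, -0.6]
width: 0.599
grip_force: 0.0
```

```bash
python3 -c "
from h import *
st();plan((.12,-.8,.35),(.25,-.4,.38),(.35,-.1,.38),(.4,.25,.3))"
```

```text
9.8 q [-1.4613  1.0423  0.3116  0.0149  1.1667 -1.5951] pos [ 0.1603 -1.1873  0.3476] w 0.5990639338572266 gf 0.0
[[-0.1072  0.9912  0.0771]
 [ 0.8062  0.1321 -0.5768]
 [-0.5819  0.0004 -0.8133]]
[0.3151, 0.0112, -0.2284] rows 6.229681037015304
[0.6062, 0.1929, -0.4735] rows 6.7466139655385655
[0.8373, 0.3316, -0.6388] rows 5.059644256269407
[1.1607, 0.4274, -0.7717] rows 5.799862067325394
```

Request:
step_arm:
  series: [0.315,0.011,-0.228,0,0.315,0.011,-0.228,0,0.315,0.011,-0.228,0,0.315,0.011,-0.228,0,0.315,0.011,-0.228,0,0.315,0.011,-0.228,0,0.606,0.193,-0.474,0,0.606,0.193,-0.474,0]

```text
time: 10.8
tool_pos: [0.1582, -0.7234, 0.3597]
tcp_rot: [1.727, 1.969, -0.553]
wrist_force: [0.6, -0.7, -0.5]
width: 0.596
grip_force: 0.0
```

```bash
python3 -c "
from h import *
st();plan((.25,-.4,.38),(.33,-0.05,.38),(.44,.25,.25))"
```

```text
10.8 q [-1.3708 -0.0286  1.8125 -0.0582  0.7382 -1.4715] pos [ 0.1582 -0.7234  0.3597] w 0.5961655928599001 gf 0.0
[[-0.1061  0.9914  0.0771]
 [ 0.8061  0.1311 -0.577 ]
 [-0.5821  0.0009 -0.8131]]
[0.2392, 0.1334, -0.196] rows 5.388988283361797
[0.5128, 0.2586, -0.3918] rows 5.744423382725198
[0.8187, 0.4069, -0.4508] rows 5.519420259411309
```

Request:
step_arm:
  series: [0.239,0.133,-0.196,0,0.239,0.133,-0.196,0,0.239,0.133,-0.196,0,0.239,0.133,-0.196,0,0.239,0.133,-0.196,0,0.513,0.259,-0.392,0,0.513,0.259,-0.392,0,0.513,0.259,-0.392,0]

```text
time: 11.8
tool_pos: [0.285, -0.2433, 0.3804]
tcp_rot: [1.727, 1.968, -0.546]
wrist_force: [1.3, -0.3, -0.2]
width: 0.598
grip_force: 0.0
```

```bash
python3 -c "
from h import *
st();plan((.33,-0.05,.38),(.44,.25,.25))"
```

```text
11.8 q [-0.2632 -0.6433  2.2082 -0.5799  1.3454 -0.3277] pos [ 0.285  -0.2433  0.3804] w 0.5984850442039142 gf 0.0
[[-0.1039  0.9912  0.0815]
 [ 0.8074  0.1319 -0.5751]
 [-0.5808  0.0061 -0.814 ]]
[0.1516, 0.0701, -0.1072] rows 3.1758336280629744
[0.4579, 0.2179, -0.165] rows 5.519420259411309
```

Request:
step_arm:
  series: [0.152,0.07,-0.107,0,0.152,0.07,-0.107,0,0.152,0.07,-0.107,0,0.458,0.218,-0.165,0,0.458,0.218,-0.165,0,0.458,0.218,-0.165,0,0.458,0.218,-0.165,0,0.458,0.218,-0.165,0]

```text
time: 12.8
tool_pos: [0.4261, 0.212, 0.2645]
tcp_rot: [1.728, 1.974, -0.545]
wrist_force: [0.3, 0.2, 1.1]
width: 0.599
grip_force: 0.0
```

```bash
python3 - <<'E'
from h import *
st()
p=shot('wrist');save(p,'pics/w1.png')
for n,z in dict(board_grip=.03,over_shelf=0,board=0).items():
    for r in viewer.spot_point(p,n)[:2]:print(n,round(r['score'],2),np.round(r['point']),atz(p,r['point'],z))
    for r in viewer.boxes_of(p,n)[:2]:print(n,round(r['score'],2),np.round(r['extent']))
E
```

```text
12.8 q [ 0.757   0.092   1.8622 -0.4894  1.5756  0.72  ] pos [0.4261 0.212  0.2645] w 0.5990294324852208 gf 0.0
[[-0.1071  0.9911  0.0797]
 [ 0.8097  0.1334 -0.5715]
 [-0.577   0.0033 -0.8167]]
board_grip 0.63 [281. 122.] [0.4759 0.1064 0.03  ]
board_grip 0.69 [280. 120.  55.  48.]
over_shelf 0.61 [285. 175. 132.  93.]
board 0.92 [280. 149.] [0.4917 0.0291 0.    ]
board 0.98 [278. 120.  53.  50.]
```

View pics/w1.png

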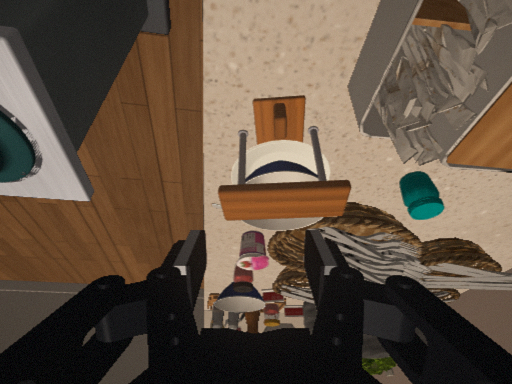

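The wrist view shows the board's free end at (253–305, 97), the fin at (280,112) between the posts, the plates and bowl behind, and the ledge at (285,200).

```bash
python3 - <<'E'
from h import *
np.set_printoptions(precision=4,suppress=True)
p=shot('wrist')
a,b=atz(p,(253.5,99),.008),atz(p,(305.5,96),.008);print(a,b,b-a,np.linalg.norm(b-a),np.degrees(np.arctan2((b-a)[1],(b-a)[0])),(a+b)/2)
c=cv2.resize(p['image'][85:215,205:365],(800,650)[:2],interpolation=2)[:600]
cv2.imwrite('pics/c1.png',c[:,:,::-1])
E
```

```text
[0.4366 0.1169 0.008 ] [0.5035 0.1301 0.008 ] [0.0669 0.0132 0.    ] 0.06819538217897872 11.194458368841953 [0.4701 0.1235 0.008 ]
```

View pics/c1.png

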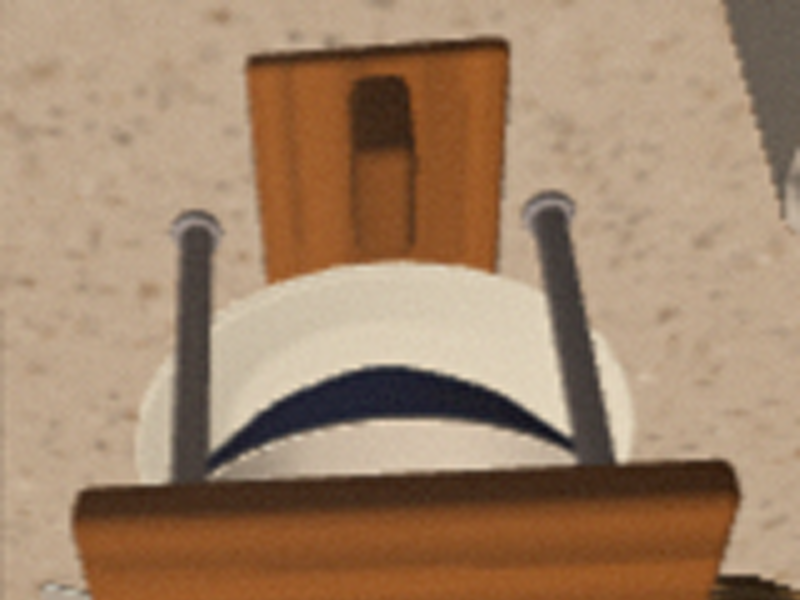

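```bash
python3 - <<'E'
from h import *
np.set_printoptions(precision=4,suppress=True)
p=shot('wrist')
f=lambda x,y,z:atz(p,(205+x/5,85+y/5),z)
ang=lambda d:np.degrees(np.arctan2(d[1],d[0]))
q=[f(353,150,.043),f(412,148,.043),f(412,248,.043),f(357,250,.043)]
print(np.array(q),np.mean(q,0),'dir',ang((q[0]+q[1]-q[2]-q[3])))
a,b=f(248,60,.008),f(508,42,.008);print(a,b,ang(b-a),(a+b)/2)
a,b=f(196,232,0.003),f(548,210,0.003);print('posts',a,b,np.linalg.norm(b-a),ang(b-a),(a+b)/2)
a,b=f(76,492,.139),f(738,462,.139);print('ledge',a,b,np.linalg.norm(b-a),ang(b-a),(a+b)/2)
E
```

```text
[[0.4637 0.1215 0.043 ]
 [0.4781 0.124  0.043 ]
 [0.4852 0.092  0.043 ]
 [0.4708 0.0895 0.043 ]] [0.4745 0.1068 0.043 ] dir 102.48284283971454
[0.4377 0.12   0.008 ] [0.504 0.134 0.008] 11.9097022444499 [0.4708 0.127  0.008 ]
posts [0.4305 0.0557 0.003 ] [0.5323 0.0771 0.003 ] 0.10396704170556141 11.904573809960086 [0.4814 0.0664 0.003 ]
ledge [0.4025 0.0969 0.139 ] [0.5416 0.1246 0.139 ] 0.14183279567175427 11.26680195524512 [0.4721 0.1107 0.139 ]
```

The fin's top face is centred at (.4745, .1068). The board and shelf are both turned about 12 degrees. I'll go to the pre-grasp with a small turn.

```bash
python3 - <<'E'
from h import *
g=np.array([.4755,.099,.0195]);z=np.array([.0797,-.5715,-.8167])
plan(g-.09*z,g)
E
```

```text
[0.0484, 0.0347, 0.1779] rows 3.002582698514117
[0.0485, 0.0349, 0.2679] rows 1.4399735253566297
```

Request:
step_arm:
  series: [0.0484,0.0347,0.1,-0.06,0.0484,0.0347,0.14,-0.06,0.0484,0.0347,0.178,-0.06,0.0484,0.0347,0.178,-0.06,0.0484,0.0347,0.178,-0.06,0.0484,0.0347,0.178,-0.06]
  gripper: 0.42

```text
time: 14.0
tool_pos: [0.4698, 0.1527, 0.0941]
tcp_rot: [1.674, 2.03, -0.564]
wrist_force: [0.6, -0.2, 0.1]
width: 0.423
grip_force: 0.0
```

```bash
python3 - <<'E'
from h import *
s=st();p=shot('wrist');save(p,'pics/w2.png')
for r in viewer.spot_point(p,'board_grip')[:2]:print(round(r['score'],2),np.round(r['point']),atz(p,r['point'],.03))
plan((.4755,.099,.0195))
E
```

```text
14.0 q [ 0.6278  0.2637  2.0122 -0.5691  1.241   0.7287] pos [0.4698 0.1527 0.0941] w 0.42334896870807653 gf 0.0
[[-0.1646  0.983   0.081 ]
 [ 0.8006  0.1811 -0.5711]
 [-0.5761 -0.0292 -0.8168]]
0.88 [253. 197.] [0.4749 0.1058 0.03  ]
[-0.0012, -0.0015, 0.0916] rows 1.4653207905356431
```

View pics/w2.png

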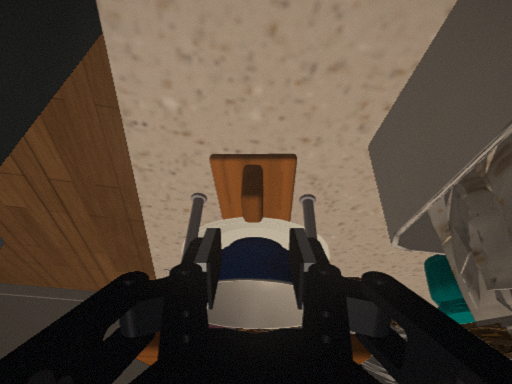

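The fin at (253,192) is centred between the fingers, at columns 213 and 296. I'll go in and close.

Request:
step_arm:
  series: [-0.001,-0.001,0.03,0,-0.001,-0.001,0.06,0,-0.001,-0.001,0.08,0,-0.001,-0.001,0.091,0,-0.001,-0.001,0.091,0,-0.001,-0.001,0.091,0]

```text
time: 14.85
tool_pos: [0.4749, 0.0984, 0.0184]
tcp_rot: [1.673, 2.031, -0.569]
wrist_force: [0.3, -0.4, 0.1]
width: 0.418
grip_force: 0.0
```

Request:
step_arm:
  series: [0,0,0,0,0,0,0,0,0,0,0,0,0,0,0,0,0,0,0,0]
  gripper: 0.0
  newtons: 60

```text
time: 15.48
tool_pos: [0.4761, 0.0989, 0.019]
tcp_rot: [1.672, 2.03, -0.566]
wrist_force: [2.2, 2.6, 5.4]
width: 0.181
grip_force: 59.7
```

```bash
python3 - <<'E'
from h import *
s=st();d=np.array([-.206,.9785,0])
plan(s['tool_pos']+.17*d)
E
```

```text
15.475 q [ 0.5405  0.3407  2.0946 -0.6494  1.0764  0.7715] pos [0.4761 0.0989 0.019 ] w 0.180969204081752 gf 59.65516984462738
[[-0.166   0.9828  0.0806]
 [ 0.7995  0.182  -0.5724]
 [-0.5772 -0.0306 -0.816 ]]
[0.1388, -0.0041, -0.098] rows 2.71986161647978
```

It's gripped: 15.4 mm wide, 60 N. Now a slow straight pull.

Request:
step_arm:
  series: [0.0082,-0.0002,-0.0058,0,0.0163,-0.0005,-0.0115,0,0.0245,-0.0007,-0.0173,0,0.0327,-0.001,-0.0231,0,0.0408,-0.0012,-0.0288,0,0.049,-0.0014,-0.0346,0,0.0572,-0.0017,-0.0404,0,0.0653,-0.0019,-0.0461,0]

```text
time: 16.48
tool_pos: [0.4568, 0.1724, 0.0193]
tcp_rot: [1.672, 2.024, -0.582]
wrist_force: [1.0, -7.1, 10.5]
width: 0.175
grip_force: 60.0
```

```bash
python3 - <<'E'
from h import *
s=st();print(s['wrist_force']);p=shot('wrist');save(p,'pics/w3.png')
E
```

```text
16.475 q [ 0.6714  0.3914  2.0233 -0.5792  1.1553  0.8366] pos [0.4568 0.1724 0.0193] w 0.17465450396503507 gf 60.03760099411011
[[-0.1653  0.9835  0.0736]
 [ 0.7943  0.177  -0.5811]
 [-0.5846 -0.0376 -0.8105]]
[ 0.967  -7.1352 10.4773]
```

View pics/w3.png

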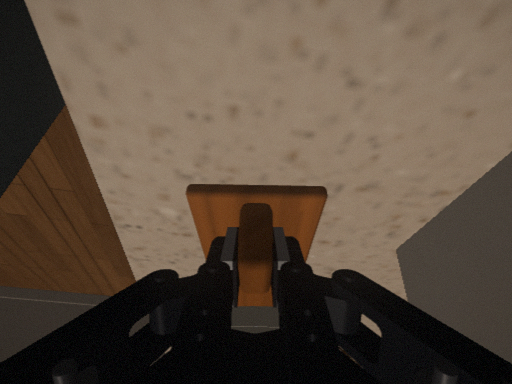

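The board, with its end at (257,188), is following the grip. I'll carry on.

Request:
step_arm:
  series: [0.0092,-0.0002,-0.0066,0,0.0183,-0.0005,-0.0131,0,0.0275,-0.0007,-0.0195,0,0.0367,-0.001,-0.026,0,0.0458,-0.0012,-0.0325,0,0.055,-0.0014,-0.039,0,0.0642,-0.0017,-0.0454,0,0.0734,-0.0019,-0.0519,0]

```text
time: 17.52
tool_pos: [0.439, 0.2612, 0.0192]
tcp_rot: [1.672, 2.025, -0.58]
wrist_force: [1.5, -6.2, 9.4]
width: 0.178
grip_force: 60.2
```

Request:
step_arm:
  series: [0,0,0,0,0,0,0,0]

```text
time: 17.77
tool_pos: [0.4389, 0.2626, 0.0192]
tcp_rot: [1.673, 2.027, -0.577]
wrist_force: [-2.4, -2.0, 11.8]
width: 0.174
grip_force: 60.6
```

```bash
python3 - <<'E'
from h import *
s=st();print(s['wrist_force']);t=shot('top');c=shot('scene')
im=np.vstack([cv2.resize(t['image'][185:275,150:290],(560,290)),cv2.resize(c['image'][165:285,170:330],(560,300))])
cv2.imwrite('pics/ts.png',im[:,:,::-1])
H=dict(over_shelf=0,board_mid=.008,board_tail=.004,plate_low=0,stack_bowl=.01)
for q in (t,c):
    for n,z in H.items():
        for r in viewer.spot_point(q,n)[:1]:print(n,round(r['score'],2),np.round(r['point']),atz(q,r['point'],z))
E
```

```text
17.775 q [ 0.8029  0.4616  1.9123 -0.5034  1.2321  0.896 ] pos [0.4389 0.2626 0.0192] w 0.1741121218408231 gf 60.639363527297974
[[-0.1655  0.9834  0.0747]
 [ 0.7966  0.1779 -0.5777]
 [-0.5814 -0.0361 -0.8128]]
[-2.4409 -2.0213 11.7599]
over_shelf 0.75 [250. 230.] [0.4925 0.066  0.    ]
board_mid 0.78 [214. 240.] [0.4594 0.1858 0.008 ]
board_tail 0.94 [237. 234.] [0.479  0.1096 0.004 ]
stack_bowl 0.86 [269. 232.] [ 0.4848 -0.001   0.01  ]
over_shelf 0.96 [235. 234.] [0.4798 0.0593 0.    ]
board_mid 0.72 [207. 215.] [0.4548 0.1945 0.008 ]
board_tail 0.91 [224. 231.] [0.4553 0.0918 0.004 ]
plate_low 0.44 [249. 241.] [0.4957 0.0031 0.    ]
stack_bowl 0.62 [246. 237.] [0.4947 0.0156 0.01  ]
```

View pics/ts.png

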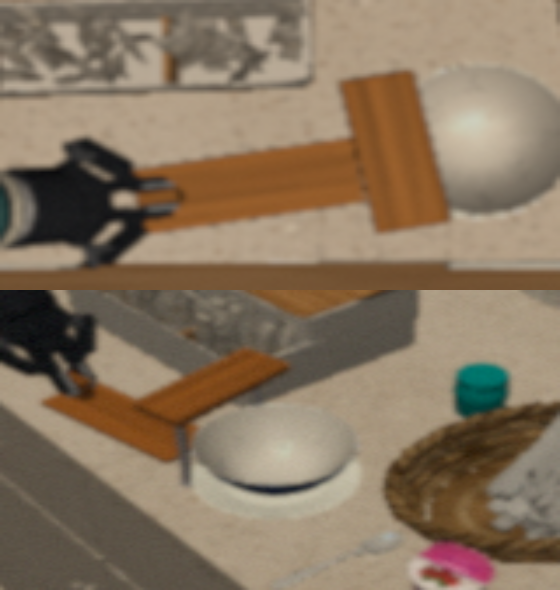

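In both views the board is out past the shelf, with its tail end around crop (365,170). The bowl and plates stand upright right behind the posts. I'll release and back off.

Request:
step_arm:
  series: [0,0,0,0,0,0,0,0,0,0,0,0,0,0,-0.03,0,0,0,-0.08,0,0,0,-0.12,0,0,0,-0.12,0]
  gripper: 0.5

```text
time: 19.25
tool_pos: [0.432, 0.3361, 0.1181]
tcp_rot: [1.674, 2.032, -0.562]
wrist_force: [-0.3, -0.7, -1.0]
width: 0.499
grip_force: 0.0
```

```bash
python3 - <<'E'
from h import *
s=st();print(s['wrist_force']);p=shot('wrist')
for n,z in dict(board_mid=.008,board_grip=.03,board_tail=.004).items():
    for r in viewer.spot_point(p,n)[:1]:print(n,round(r['score'],2),np.round(r['point']),atz(p,r['point'],z))
plan((.40,.2,.34),(.38,-.1,.37),(.45,-.28,.27))
E
```

```text
19.25 q [ 0.8863  0.4051  1.7634 -0.4412  1.4322  0.8591] pos [0.432  0.3361 0.1181] w 0.49865451492771384 gf 0.0
[[-0.1658  0.9828  0.0813]
 [ 0.8016  0.1823 -0.5694]
 [-0.5744 -0.0292 -0.8181]]
[-0.2539 -0.6708 -0.9578]
board_mid 0.73 [249. 220.] [0.45   0.1827 0.008 ]
board_grip 0.92 [251. 189.] [0.4382 0.2689 0.03  ]
board_tail 0.57 [252. 248.] [0.4674 0.104  0.004 ]
[-0.2308, -0.0611, -0.1106] rows 4.2104139689204025
[-0.4841, -0.1358, 0.0363] rows 4.834542377516201
[-0.5814, -0.0957, 0.2266] rows 3.4797701073490472
```

Request:
step_arm:
  series: [-0.231,-0.061,-0.111,0,-0.231,-0.061,-0.111,0,-0.231,-0.061,-0.111,0,-0.231,-0.061,-0.111,0,-0.484,-0.136,0.036,0.05,-0.484,-0.136,0.036,0.05,-0.484,-0.136,0.036,0.05,-0.484,-0.136,0.036,0.05]
  gripper: 1.0

```text
time: 20.45
tool_pos: [0.3833, -0.0419, 0.3612]
tcp_rot: [1.718, 1.984, -0.558]
wrist_force: [1.7, 0.5, -0.0]
width: 1.002
grip_force: 0.0
```

```bash
python3 - <<'E'
from h import *
s=st()
plan((.39,-.1,.37),(.46,-.28,.25))
E
```

```text
20.45 q [ 0.3526 -0.3363  2.0654 -0.6009  1.5693  0.2586] pos [ 0.3833 -0.0419  0.3612] w 1.0016636711525015 gf 0.0
[[-0.1193  0.9901  0.0746]
 [ 0.806   0.1405 -0.575 ]
 [-0.5798 -0.0085 -0.8147]]
[-0.0527, -0.0016, 0.0267] rows 0.9465956770690653
[-0.1366, 0.0434, 0.2332] rows 3.6380214402886635
```

Request:
step_arm:
  series: [-0.053,-0.002,0.027,0.01,-0.137,0.043,0.233,0.015,-0.137,0.043,0.233,0.015,-0.137,0.043,0.233,0.015,-0.137,0.043,0.233,0.015,-0.137,0.043,0.233,0.015,-0.137,0.043,0.233,0.015]

```text
time: 21.32
tool_pos: [0.46, -0.2777, 0.2506]
tcp_rot: [1.734, 1.97, -0.551]
wrist_force: [0.2, -0.6, -1.1]
width: 1.001
grip_force: 0.0
```

```bash
python3 - <<'E'
from h import *
s=st();p=shot('wrist');save(p,'pics/w4.png')
for r in viewer.spot_point(p,'jar')[:2]:print(round(r['score'],2),np.round(r['point']),atz(p,r['point'],0))
for r in viewer.boxes_of(p,'jar')[:2]:print(round(r['score'],2),np.round(r['extent']),atz(p,r['extent'][:2],.035))
E
```

```text
21.325 q [-0.235  -0.1565  2.1301 -0.6787  1.0368 -0.0452] pos [ 0.46   -0.2777  0.2506] w 1.0012590084916926 gf 0.0
[[-0.1031  0.9919  0.0741]
 [ 0.8094  0.1269 -0.5734]
 [-0.5782  0.0009 -0.8159]]
0.73 [255. 128.] [ 0.4784 -0.4118  0.    ]
0.91 [256. 146.  41.  67.] [ 0.4792 -0.4129  0.035 ]
```

View pics/w4.png

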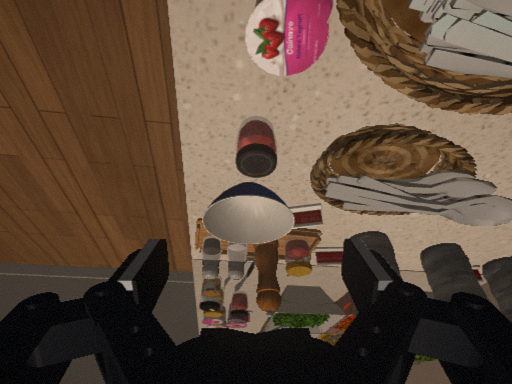

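The jar at (256,146) is well centred between the open fingers, and the tub is at (287,38). I'll approach along the finger axis.

```bash
python3 - <<'E'
from h import *
z=np.array([.0741,-.5734,-.8159]);g=np.array([.480,-.4235,.0265])
plan(g-.11*z,g)
E
```

```text
[0.0104, -0.001, 0.1598] rows 2.561651077698433
[0.0105, -0.0015, 0.2698] rows 1.7599746382172672
```

Request:
step_arm:
  series: [0.0105,-0.001,0.06,0,0.0105,-0.001,0.12,0,0.0105,-0.001,0.16,0,0.0105,-0.001,0.2,0,0.0105,-0.0015,0.235,0,0.0105,-0.0015,0.258,0,0.0105,-0.0015,0.27,0,0.0105,-0.0015,0.27,0]

```text
time: 22.48
tool_pos: [0.4796, -0.4241, 0.0256]
tcp_rot: [1.732, 1.969, -0.549]
wrist_force: [-0.0, -0.0, 0.0]
width: 0.998
grip_force: 0.0
```

Request:
step_arm:
  series: [0,0,0,0,0,0,0,0,0,0,0,0,0,0,0,0,0,0,0,0,0,0,0,0]
  gripper: 0.0
  newtons: 35

```text
time: 23.22
tool_pos: [0.4805, -0.4246, 0.0274]
tcp_rot: [1.731, 1.966, -0.548]
wrist_force: [-1.1, 3.5, 6.6]
width: 0.626
grip_force: 37.2
```

```bash
python3 - <<'E'
from h import *
s=st();print(s['wrist_force'])
plan(s['tool_pos']+[0,0,.06],(.45,-.35,.25),(.40,-.1,.34),(.40,.12,.34))
E
```

```text
23.225 q [-0.5095  0.2787  2.1618 -1.0627  0.5593  0.2516] pos [ 0.4805 -0.4246  0.0274] w 0.6261431427413421 gf 37.15065244585276
[[-0.1019  0.9917  0.079 ]
 [ 0.8078  0.1288 -0.5752]
 [-0.5805  0.0052 -0.8142]]
[-1.1102  3.5372  6.559 ]
[-0.0348, 0.0003, -0.0489] rows 0.96
[-0.0659, -0.0195, -0.2266] rows 2.903923867511766
[0.0889, -0.0364, -0.4476] rows 4.325921867070647
[0.2666, -0.008, -0.5741] rows 3.52
```

It's gripped. I'll lift and carry it.

Request:
step_arm:
  series: [-0.009,0,-0.012,0,-0.022,0,-0.032,0,-0.035,0,-0.049,0,-0.046,-0.007,-0.11,0,-0.056,-0.013,-0.165,0,-0.066,-0.02,-0.227,0,-0.03,-0.023,-0.277,0,0.005,-0.027,-0.327,0]

```text
time: 24.22
tool_pos: [0.4258, -0.2345, 0.2901]
tcp_rot: [1.735, 1.967, -0.547]
wrist_force: [0.9, 0.9, -2.6]
width: 0.627
grip_force: 38.2
```

```bash
python3 - <<'E'
from h import *
s=st();print(s['wrist_force'])
plan((.40,-.1,.33),(.38,.12,.34),(.42,.25,.25))
E
```

```text
24.225 q [-0.1504 -0.2774  2.1515 -0.6499  1.161  -0.0413] pos [ 0.4258 -0.2345  0.2901] w 0.6272270988099956 gf 38.22288852185011
[[-0.1003  0.992   0.0772]
 [ 0.8097  0.1265 -0.573 ]
 [-0.5782  0.005  -0.8159]]
[ 0.8907  0.9078 -2.5531]
[0.0885, -0.0083, -0.1116] rows 2.282477946954219
[0.2628, -0.0003, -0.2474] rows 3.538135101999357
[0.4161, 0.0554, -0.2453] rows 2.6095210288480146
```

Request:
step_arm:
  series: [0.045,-0.004,-0.056,0,0.088,-0.008,-0.112,0,0.132,-0.006,-0.146,0,0.176,-0.004,-0.18,0,0.22,-0.002,-0.214,0,0.263,0,-0.247,0,0.3,0.013,-0.247,0,0.33,0.024,-0.247,0]

```text
time: 25.22
tool_pos: [0.3974, 0.1775, 0.2985]
tcp_rot: [1.731, 1.971, -0.548]
wrist_force: [0.2, 0.3, -2.6]
width: 0.627
grip_force: 38.2
```

```bash
python3 - <<'E'
from h import *
s=st();print(s['wrist_force'])
plan((.454,.175,.13),(.454,.173,.06),(.454,.173,.0365))
p=shot('wrist')
for n,z in dict(board_mid=.008,board_grip=.03,board_tail=.004).items():
    for r in viewer.spot_point(p,n)[:1]:print(n,round(r['score'],2),np.round(r['point']),atz(p,r['point'],z))
for r in viewer.spot_point(p,'jar')[:1]:print(r,atz(p,r['point'],s['tool_pos'][2]-.027)-s['tool_pos'])
E
```

```text
25.225 q [ 0.7465 -0.0166  1.9113 -0.4937  1.6262  0.6855] pos [0.3974 0.1775 0.2985] w 0.627224150768627 gf 38.215828724205494
[[-0.1047  0.9915  0.0774]
 [ 0.8092  0.1302 -0.573 ]
 [-0.5782  0.0026 -0.8159]]
[ 0.2209  0.2831 -2.6165]
[0.0895, 0.0553, 0.1433] rows 2.8445586658897675
[0.1283, 0.0549, 0.2016] rows 1.1204570496007422
[0.1419, 0.0548, 0.2207] rows 0.376
board_mid 0.74 [305.  12.] [0.4548 0.1859 0.008 ]
board_tail 0.77 [300.  75.] [0.4699 0.1061 0.004 ]
{'point': [433.9, 152.4], 'score': 0.81} [ 0.0819  0.0496 -0.027 ]
```

Request:
step_arm:
  series: [0.035,0.022,0.055,0,0.07,0.044,0.11,0,0.0895,0.056,0.143,0,0.11,0.056,0.172,0,0.128,0.056,0.2,0,0.135,0.056,0.21,0,0.135,0.056,0.21,0]

```text
time: 26.35
tool_pos: [0.4557, 0.171, 0.0509]
tcp_rot: [1.733, 1.968, -0.55]
wrist_force: [0.3, -0.0, -1.1]
width: 0.629
grip_force: 38.2
```

```bash
python3 - <<'E'
from h import *
s=st();print(s['wrist_force'])
plan((.455,.174,.0365))
E
```

```text
26.35 q [ 0.6685  0.3327  2.0237 -0.565   1.1949  0.864 ] pos [0.4557 0.171  0.0509] w 0.6293465775094881 gf 38.22165694087744
[[-0.1023  0.9918  0.0763]
 [ 0.8086  0.1276 -0.5743]
 [-0.5793  0.003  -0.8151]]
[ 0.3239 -0.0344 -1.0759]
[0.0108, -0.0003, 0.0099] rows 0.2355347064861767
```

Request:
step_arm:
  series: [0.0045,0,0.005,0,0.009,0,0.0085,0,0.011,0,0.01,0,0.0115,0,0.0105,0,0.0115,0,0.0105,0]

```text
time: 26.98
tool_pos: [0.4553, 0.1749, 0.0354]
tcp_rot: [1.732, 1.968, -0.549]
wrist_force: [-0.3, 0.2, -0.2]
width: 0.626
grip_force: 38.3
```

```bash
python3 - <<'E'
from h import *
s=st();print(s['wrist_force'])
E
```

```text
26.975 q [ 0.6743  0.3599  2.0236 -0.5683  1.1735  0.8831] pos [0.4553 0.1749 0.0354] w 0.6255633897610325 gf 38.31416051834822
[[-0.1027  0.9917  0.0769]
 [ 0.8088  0.1282 -0.5739]
 [-0.579   0.0032 -0.8153]]
[-0.3431  0.1579 -0.2248]
```

Contact is starting. One more millimetre down, then release and back off.

Request:
step_arm:
  series: [0.0006,0,0.0008,0,0.0006,0,0.0008,0]

```text
time: 27.22
tool_pos: [0.4553, 0.1749, 0.0353]
tcp_rot: [1.732, 1.967, -0.55]
wrist_force: [-3.2, 0.8, 6.2]
width: 0.628
grip_force: 38.8
```

Request:
step_arm:
  series: [0,0,0,0,0,0,0,0,0,0,0,0,0,0,0,0,0,0,0,0]
  gripper: 1.0

```text
time: 27.85
tool_pos: [0.4553, 0.1748, 0.0341]
tcp_rot: [1.732, 1.969, -0.549]
wrist_force: [0.9, -0.0, 0.5]
width: 0.999
grip_force: 0.0
```

Request:
step_arm:
  series: [0,0,-0.02,0,0,0,-0.06,0,0,0,-0.11,0,0,0,-0.16,0,0,0,-0.2,0,0,0,-0.2,0,0,0,-0.2,0]

```text
time: 28.72
tool_pos: [0.4395, 0.2896, 0.1972]
tcp_rot: [1.732, 1.969, -0.549]
wrist_force: [0.2, -0.2, -0.7]
width: 0.997
grip_force: 0.0
```

```bash
python3 - <<'E'
from h import *
s=st();p=shot('wrist');t=shot('scene')
for n,z in dict(board_mid=.008,board_grip=.03,board_tail=.004,jar=.008).items():
    for r in viewer.spot_point(p,n)[:2]:print(n,round(r['score'],2),np.round(r['point']),atz(p,r['point'],z))
im=np.hstack([p['image'],cv2.resize(t['image'][150:300,150:350],(512,384))])
cv2.imwrite('pics/end.png',cv2.resize(im,(800,300))[:,:,::-1])
E
```

```text
28.725 q [ 0.8309  0.2742  1.7791 -0.4601  1.522   0.8286] pos [0.4395 0.2896 0.1972] w 0.9970446816861193 gf 0.0
[[-0.1032  0.9917  0.0768]
 [ 0.8088  0.1286 -0.5738]
 [-0.5789  0.0029 -0.8154]]
board_grip 0.58 [249.  91.] [0.4377 0.2693 0.03  ]
jar 0.84 [255. 140.] [0.4539 0.1889 0.008 ]
```

View pics/end.png

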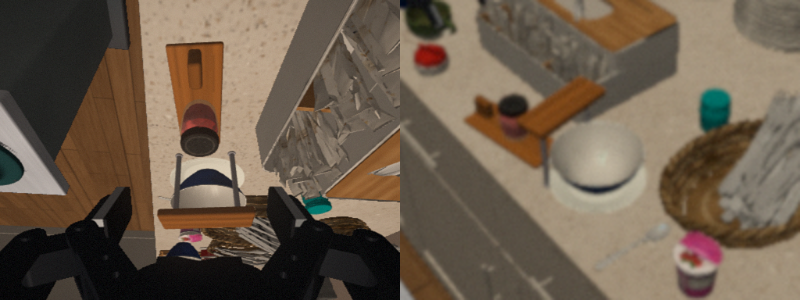

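The jam jar stands upright mid-board at (200,130) in the left view. The board lies clear of the posts, and the stack is upright with nothing else disturbed. I'll hand it in.

```bash
python3 -c "
from h import *
print(job.finish_job())"
```

```text
the job is handed in; nothing more can be done
None
```

The board is out clear of the posts, the plates and bowl stand upright where they were, and the jam jar is upright mid-board (network estimate 3–5 mm off `board_mid`); handed in at about 29 s, with no verdict returned.

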